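Lug under the magnifier

TASK

Lay the large copper cable lug gently in the groove of the steel V-block, its barrel along the groove and centred on the block's length, its flat palm hanging free beyond one end, and let go of it. Then draw the magnifier out of its sloping stand, turn it level and finish while holding it still above the lug: lens flat, centred over the middle of the barrel and about 8 cm above it, touching nothing but your gripper. Leave the small lug, the screwdriver and the other things on the bench where they are.

Things in the scene. Friction and masses are not known exactly. Their poses are not given: they have to be found in the camera images.
- lug: large copper cable lug lying on the bench, 0.15 kg: round tube (barrel) 22 mm in diameter, 70 mm long, then a 10 mm neck and a flat palm 30 x 30 x 5 mm with a hole; 109 mm in all. Origin on the barrel's axis at half its length; x along it to the palm (at first roughly away from the robot), z up. Neck from x = +35 mm; neck and palm flush with the barrel's underside. Centre of mass at x = +17 mm
- vblock: steel V-block, fixed: 60 mm long (x), 46 wide (y), 40 high; origin at the centre of its underside. A 90 degree groove 20 mm wide, 10 deep runs along its top in x at y = 0. The large barrel in it has its axis 45.6 mm above the origin, 5.6 mm above the flat lands beside it. The palm does not fit and must hang beyond an end (either one); with the barrel centred the neck begins 5 mm beyond it
- stand: sloping tool stand, fixed: grey base 125 x 165 x 12 mm with two grey metal pockets leaning at 45 degrees, mouths up towards the stand's +x: the magnifier's at y = -40 mm, the screwdriver's at y = +40 mm (its handle, 25 mm thick, leans beside the magnifier). Origin at the centre of the base's underside
- pocket (a point): centre of the mouth of the magnifier's pocket, 74 mm above the bench. The pocket is a straight rectangular sleeve, inside 26 mm wide (across) x 18 mm and 55 mm deep, outside 32 x 24 mm; its axis is the direction of the magnifier's x axis at the start
- magnifier: hand magnifier, 0.11 kg: flat black handle 22 mm wide (y), 14 thick (z), 115 long, and a round lens in a steel rim, 76 mm across, 8 thick. Origin on the handle's axis, mid way between rim (x = +30 mm) and pocket mouth (x = -30 mm); x along the handle to the lens (at first 45 degrees up), y across it (level), z square to the glass. At first 55 mm of the handle sit loose in the pocket, 2 mm play
- lens (a point): centre of the magnifier's glass, at x = +68 mm on the handle's axis; axes as the magnifier's
- butt (a point): centre of the free end of the magnifier's handle, at x = -85 mm; axes as the magnifier's
- screwdriver: bystander: screwdriver with a round amber handle 25 mm thick and 90 mm long, parked blade down in the stand's other pocket; origin where the blade enters the handle, x towards the handle's end
- small_lug: bystander: a copper cable lug of the same shape but small, barrel 14 mm in diameter and 40 mm long, 66 mm in all, lying on the bench; origin on the barrel's axis at half its length, x towards the palm
- connector: bystander: white connector housing 50 x 22 x 23 mm; origin at the centre of its underside
- dish: bystander: shallow yellow-green dish 110 mm in diameter, 20 mm high; origin at the centre of its underside
- tub: bystander: clear round tub of black terminals, 92 mm in diameter, 50 mm high; origin at the centre of its underside
- caliper: bystander: steel caliper with a black display head, 230 mm long (x), 16 mm high, lying flat; origin on the bench near its middle
- crimp_pliers: bystander: crimping pliers with two blue handles, 245 mm long (x, handles to -x), 24 mm high, lying flat; origin on the bench between handles and head
- terminal_reel: bystander: cardboard reel of brass terminals lying flat, 130 mm in diameter, 28 mm high; origin at the centre of its underside

How it is judged (in metres and radians):
On the way, in this order (a step that is already met when the one before it is completed fails the run):
1. the large lug lies in the V-block's groove, let go of, while the magnifier is still in its pocket (x of lug in the frame of vblock between -0.015 and 0.015 m and y of lug in the frame of vblock between -0.003 and 0.003 m and z of lug in the frame of vblock between 0.042 and 0.049 m and angle between the x axis of lug and the x axis of vblock, either way round below 0.09 rad and contact force between lug and vblock above 0.2 N and linear speed of lug below 0.03 m/s and contact force between lug and the fingers below 0.1 N and distance between magnifier and pocket below 0.045 m), for 0.3 s.
2. the magnifier has been drawn right out of its pocket (contact force between magnifier and stand below 0.05 N and height (world z) of butt above 0.085 m and contact force between magnifier and the fingers above 1 N), for 0.1 s.
At the end, for the whole second after the job is handed in: Lug in the groove, let go of, at rest: middle within 15 mm of the block's along it, 3 mm across, axis 42 to 49 mm up, within 5 degrees. Magnifier held by the fingers alone, still, glass within 10 degrees of level, lens within 15 mm sideways of mid barrel and 50 to 110 mm above the barrel's axis (x of lug in the frame of vblock between -0.015 and 0.015 m and y of lug in the frame of vblock between -0.003 and 0.003 m and z of lug in the frame of vblock between 0.042 and 0.049 m and angle between the x axis of lug and the x axis of vblock, either way round below 0.09 rad and contact force between lug and vblock above 0.2 N and linear speed of each of lug, magnifier below 0.03 m/s and contact force between lug and the fingers below 0.1 N and horizontal distance between lens and lug below 0.015 m and z of lens in the frame of vblock between 0.0956 and 0.1556 m and angle between the z axis of magnifier and the z axis of vblock, either way round below 0.175 rad and contact force between magnifier and the fingers above 1 N and contact force between magnifier and stand below 0.1 N and contact force between magnifier and vblock below 0.1 N and contact force between magnifier and lug below 0.1 N and angular speed of magnifier below 0.2 rad/s); the arm keeps its last pose, push and grip.
It fails at once if a bystander (small lug, screwdriver, connector, dish, tub, caliper, pliers or reel) is pushed away by over 25 mm (distance of any of small_lug, dish, tub, caliper, crimp_pliers, terminal_reel, connector, screwdriver from where it was at the start of the episode above 0.025 m).
It fails at once if the large lug is dropped on to the V-block (horizontal distance between lug and vblock below 0.06 m and linear speed of lug above 0.5 m/s and contact force between lug and the fingers below 0.1 N).
It also fails if it takes over 61 s, if anything falls off the work surface, if the arm or the gripper's body presses on something with over 40 N, if the wrist force passes 120 N, or if a joint passes its speed limit or range.

ROBOT

A 6-joint arm with a two-finger parallel gripper is mounted at the origin on the work surface. World frame = base frame: x ahead of the robot, y to its left, z up, the work surface at z = 0. Lengths are in mm, angles in rad, forces in N, time in s.
With the tool pointing down it reaches from about 350 to 875 mm from the base axis. Payload 4.2 kg.
Tool frame: the origin (TCP) lies at the very end of the fingers, on their centre line; the grasp point (between the pads) lies arm.grip_point_offset behind it (arm.grip_point_offset is the distance from the TCP to the grasp point, in mm); z points along the fingers, y is the line along which they close (so a half turn about z gives the same grasp; the last joint's range is limited). The gripper opens to 85 mm and grips with 20 to 120 N. Pads are 22 mm wide; open, the fingers measure 114 mm over their backs; the gripper's body (76 mm by 85 mm) begins 54 mm behind the grasp point. The pads swing forward as they close: fully open they stand 13 mm farther back than shut.
Start: joints at [-0.961, 0.385, 0.008, 0, -1.194, -0.259], TCP at [214.795, -586.909, 231.312] pointing down, gripper open.
Joint ranges: [-3.14, 3.14], [-1.21, 2.06], [-1.07, 1.41], [-3.16, 2.05], [-2.99, -0.16], [-3.1, 3.1]. Speed limits (rad/s): [2.79, 2.79, 3.14, 3.14, 3.14, 3.14].

INTERFACE

Orientations are given as a unit quaternion [x, y, z, w].
In Python, from bench import arm, cams, ticket gives the robot as it stands.
- The arm moves only by the tool servo_tool, never from a script. Its argument "commands" is a list that holds one entry, the list of rows, each a list of 7 numbers: the closure in counts, from 0 (fully open) to 255 (shut), then the shift along the tool's x, y, z in m, then the turn, a rotation vector about the tool's x, y, z in degrees. In form: [[[grip, x, y, z, ax, ay, az], ...]]. A call has 1 to 10 rows; each row shifts and turns the commanded pose from where the row before left it, along the tool's axes as they then stand; what a row does not reach is not made up. A row lasts 1/12 s, in which the tool goes at most 41.7 mm and 7.16 degrees, less where a joint would pass 70% of its speed; a pose out of reach is approached as far as the arm can. A call with a gripper value outside its range is refused whole. The fingers move at their own pace and stop on an object; the grip force is fixed at half the most. Time passes only in rows, so rows that do not move let the fingers close. It gives the time, the measured TCP pose, the force, the opening and the grip force at its end, in the units of the state.
- arm.read_state(): the state, without advancing time (a new reading comes with each control period).
- cams.get_image(name): name is "side" or "top"; returns a dict with "frame" (420x560x3 uint8, blue, green, red), "K" (3x3 intrinsics, pixels), "T" (4x4, takes a point from camera to world coordinates). Camera axes: x right, y up, looking along -z (the intrinsics and any distortion apply to the point x, -y, -z); pixel columns grow to the right and rows downward; lengths in mm; the calibration is good to about 2 mm. A picture is of the moment at which its call begins. There is no depth.
- ticket.job_done(): hands the job in; it is judged then, once.
The state is a dict: "clock": time; "joints": joint angles; "joint_vel": joint speeds; "joint_efforts": joint torques, N m; "position": TCP position; "ee_rot": TCP orientation; "contact_force": force on the tool from outside, world axes, zero at the start; "wrist_torque": the same for the moment, N m; "gripper_width": finger opening in mm; "grasp_force": force on a finger pad.
Only numpy, scipy, OpenCV 4.12 (cv2) and the standard library are available. Lean on these libraries where they do the work, as an engineer would, in place of code of your own. Each camera call takes 0.05 s, during which the arm holds its last target. There are 200 camera calls.

## Working session

There is one attempt and no reset: what is moved stays moved. The work goes in short steps, Python scripts to look and compute and a tool call to move; the robot and the scene stay as the last step left them, time stands still between calls to the robot, and variables do not carry over. Pictures are saved under pics/ and viewed, at most 10 in all, crops included, and the job is handed in when it is done.

Besides the shell and the picture viewer there is one more tool, called as name([rows], argument=value, ...), one row to a line, values as JSON. servo_tool: Moves the arm, as the interface text tells. Its arguments: {"type":"object","properties":{"commands":{"type":"array","items":{"type":"array","items":{"type":"array","items":{"type":"number"}}}}},"required":["commands"]}

```bash
mkdir -p pics; ls
python3 - <<'E'
from bench import arm,cams,ticket
import cv2,numpy as np
print(arm.read_state(), arm.grip_point_offset)
for n in("side","top"):
    d=cams.get_image(n); cv2.imwrite(f"pics/{n}0.png",d["frame"]); print(n,d["K"],d["T"],d.keys())
E
```

```text
pics
{'clock': 0.0, 'joints': array([-9.61423514e-01,  3.85557015e-01,  6.63261147e-03, -4.67682497e-04,
       -1.19402637e+00, -2.58591350e-01]), 'joint_vel': array([-0.00216054, -0.00237055,  0.00055503, -0.00108883,  0.00070083,
        0.00022193]), 'joint_efforts': array([ 5.73446596e-04, -3.92289233e+01,  1.88404083e+01,  4.18617189e+00,
       -4.57664268e-03, -9.93366882e-06]), 'position': array([ 214.57279462, -586.38914194,  230.22862459]), 'ee_rot': array([-1.74407836e-01,  9.84672889e-01,  1.06875576e-03, -2.55761075e-04]), 'contact_force': array([0.81118927, 0.30762791, 0.08152905]), 'wrist_torque': array([-0.0337685 , -0.06906028, -0.01809199]), 'grasp_force': 0.0, 'gripper_width': 85.36479390598082} 18.700000000000003
side [[387.94372814   0.         279.44961259]
 [  0.         387.94372814 208.91086898]
 [  0.           0.           1.        ]] [[-8.33363023e-01  2.76796880e-01 -4.78424036e-01  2.11869753e+01]
 [-5.52679486e-01 -4.06067036e-01  7.27773967e-01  8.08025875e+02]
 [ 7.17333285e-03  8.70915064e-01  4.91381210e-01  6.60583438e+02]
 [ 0.00000000e+00  0.00000000e+00  0.00000000e+00  1.00000000e+00]] dict_keys(['frame', 'K', 'T'])
top [[420.93525463   0.         280.92276781]
 [  0.         420.93525463 206.39213954]
 [  0.           0.           1.        ]] [[ 5.52094075e-03  9.81253425e-01 -1.92642768e-01  2.59561718e+02]
 [-9.99974761e-01  4.55598266e-03 -5.45168565e-03 -7.05779794e+00]
 [-4.47180811e-03  1.92668004e-01  9.81253812e-01  1.48563268e+03]
 [ 0.00000000e+00  0.00000000e+00  0.00000000e+00  1.00000000e+00]] dict_keys(['frame', 'K', 'T'])
```

View pics/side0.png

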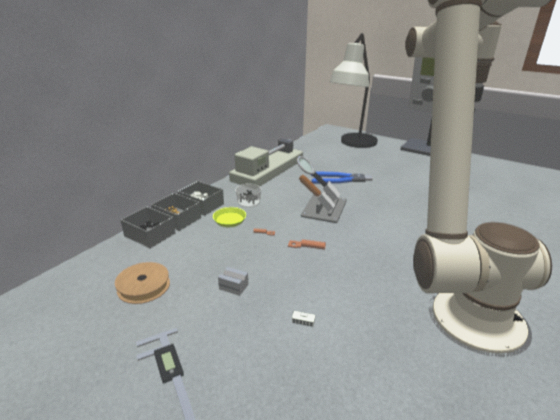

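View pics/top0.png

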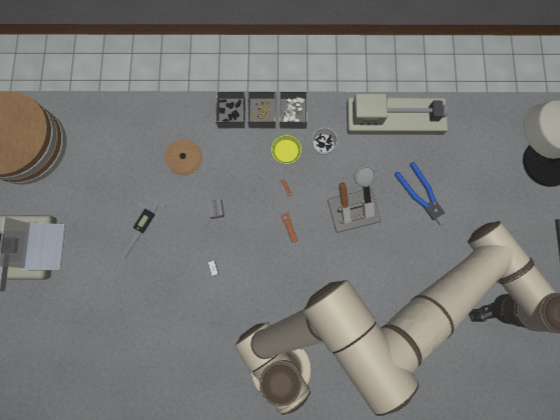

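Side view: V-block about (234,280), lug (308,244), stand (325,200) with magnifier lens (305,164). Top view: V-block (217,209), lug (289,227), stand (354,210), lens (364,177). I'll enlarge both.

```bash
cat > h.py <<'E'
from bench import arm,cams,ticket
import cv2,numpy as np
from scipy.spatial.transform import Rotation as R
np.set_printoptions(precision=3,suppress=True)
def ray(d,u,v):
    p=np.linalg.inv(d["K"])@[u,v,1]; r=d["T"][:3,:3]@[p[0],-p[1],-p[2]]
    return d["T"][:3,3],r/np.linalg.norm(r)
def plane(d,u,v,z):
    o,r=ray(d,u,v); return o+r*(z-o[2])/r[2]
def proj(d,P):
    c=np.linalg.inv(d["T"])@np.append(P,1); q=d["K"]@[c[0],-c[1],-c[2]]; return q[:2]/q[2]
def tri(d1,p1,d2,p2):
    A=np.zeros((3,3));b=np.zeros(3)
    for d,p in((d1,p1),(d2,p2)):
        o,r=ray(d,*p);M=np.eye(3)-np.outer(r,r);A+=M;b+=M@o
    return np.linalg.solve(A,b)
def crop(d,x,y,w,h,s):
    return cv2.resize(d["frame"][y:y+h,x:x+w],None,fx=s,fy=s,interpolation=cv2.INTER_CUBIC)
E
python3 - <<'E'
from h import *
t=cams.get_image("top");s=cams.get_image("side")
a=crop(t,270,150,114,96,7)[:, :798]; b=crop(s,210,140,160,40,5)
cv2.imwrite("pics/t1.png",a)
# second pic: vblock top, vblock side, stand side, lug side
p=np.hstack([crop(t,200,190,40,30,10)[:300,:400],crop(s,214,262,40,30,10)])
q=np.hstack([crop(s,290,145,67,50,6)[:300,:400],crop(s,280,180,67,75,6)[150:450,:400]])
cv2.imwrite("pics/c1.png",np.vstack([p,q]))
for n,d in(("top",t),("side",s)):
    hsv=cv2.cvtColor(d["frame"],cv2.COLOR_BGR2HSV)
    m=cv2.inRange(hsv,(2,110,60),(18,255,255))
    k,l,st,c=cv2.connectedComponentsWithStats(m)
    for i in range(1,k):
        if st[i,4]>15:
            pts=np.argwhere(l==i)[:,::-1].astype(np.float32)
            print(n,st[i],c[i],cv2.minAreaRect(pts))
E
```

```text
top [39 24  9  6 18] [42.111 27.111] ((43.0, 26.5), (5.0, 8.0), 90.0)
top [70 24 14  9 32] [77.938 27.969] ((76.17647552490234, 28.29412078857422), (14.067066192626953, 7.276068687438965), 14.03624439239502)
top [85 25 19  8 45] [93.489 30.244] ((94.0, 28.5), (18.0, 7.0), 0.0)
top [245  25   8   6  19] [248.105  27.158] ((248.81033325195312, 27.224138259887695), (7.984899520874023, 4.270992755889893), 21.801410675048828)
top [257  25  40   9 155] [279.329  28.981] ((276.5, 29.0), (8.0, 39.0), 90.0)
top [301  25   8   9  36] [303.806  28.917] ((304.5, 29.0), (7.0, 8.0), 0.0)
top [ 307   25  169    9 1106] [388.698  29.278] ((390.99993896484375, 29.0), (167.99996948242188, 7.999999046325684), 0.0)
top [469  25  69  10 275] [501.367  30.807] ((503.10504150390625, 29.533485412597656), (67.96879577636719, 8.995870590209961), 1.7357045412063599)
top [ 3 29  9  4 19] [ 6.737 31.158] ((7.0, 30.5), (8.0, 3.0), 0.0)
top [13 30 14  3 16] [19.312 31.438] ((19.463115692138672, 31.40574073791504), (12.946611404418945, 1.9917863607406616), 5.19442892074585)
top [282 179   9  14  34] [285.529 185.882] ((285.1632080078125, 185.77980041503906), (13.892441749572754, 3.0952072143554688), 59.74356460571289)
top [340 183   8  24 132] [343.258 194.553] ((343.2900085449219, 194.52999877929688), (23.4759464263916, 5.798276424407959), 81.8698959350586)
top [281 213  16  29 141] [289.376 227.738] ((288.70001220703125, 227.60003662109375), (29.4091796875, 6.640782833099365), 71.56504821777344)
side [301 176  19  18  63] [310.143 183.762] ((310.2500305175781, 184.25001525878906), (23.33452033996582, 2.8284268379211426), 45.0)
side [255 230  11   2  20] [260.25 230.45] ((260.0, 230.5), (1.0, 10.0), 90.0)
side [296 241  29   6  91] [310.549 243.407] ((310.007568359375, 243.32640075683594), (28.103883743286133, 4.560908317565918), 2.4895529747009277)
```

View pics/t1.png

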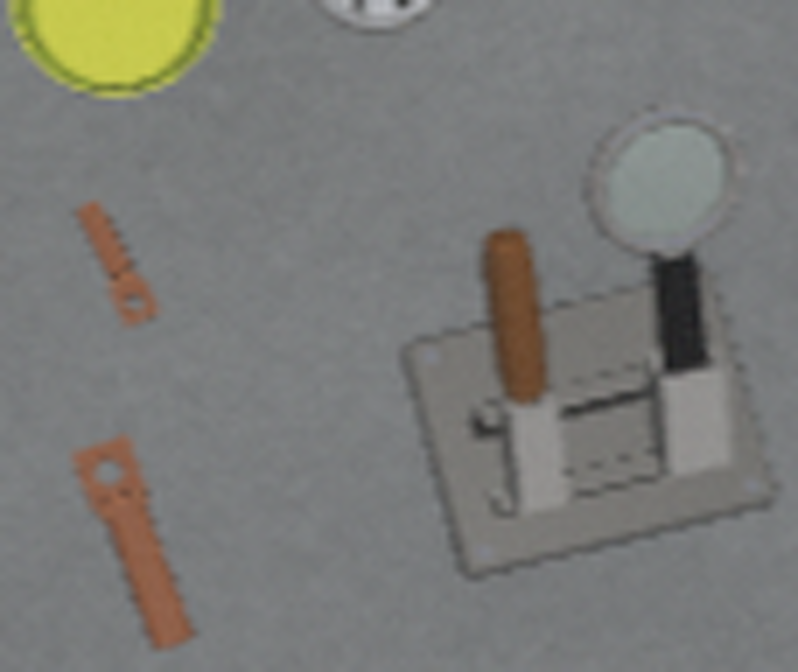

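View pics/c1.png

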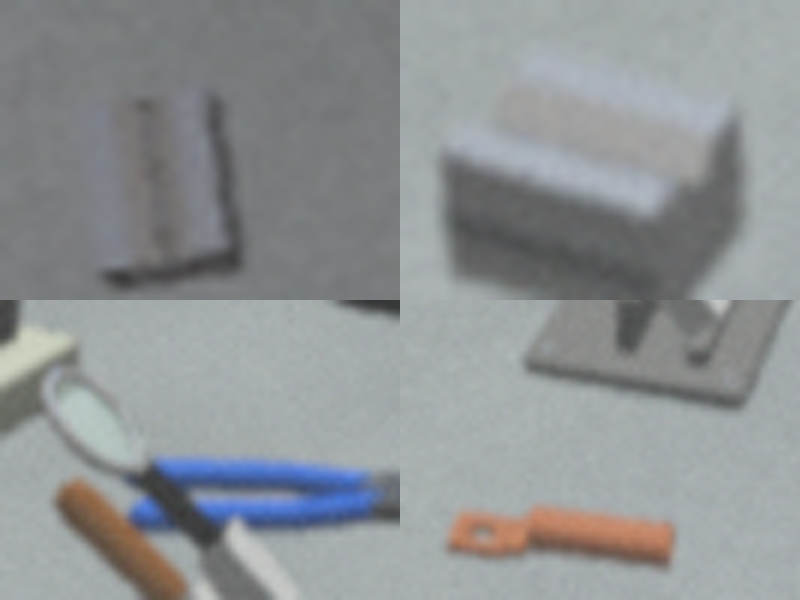

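Crops show: V-block top corners and groove, lug palm pointing away from the robot, magnifier lens top crop (667,180) with handle down to the pocket mouth at (687,370). Computing positions.

```bash
cat > m1.py <<'E'
from h import *
t=cams.get_image("top");s=cams.get_image("side")
c=lambda x,y,sc,ox,oy:((x+.5)/sc-.5+ox,(y+.5)/sc-.5+oy)
V=lambda x,y:c(x,y,10,200,190); W=lambda x,y:c(x,y,10,214,262)
T=lambda x,y:c(x,y,7,270,150); S=lambda x,y:c(x,y,6,290,145); L=lambda x,y:c(x,y,6,280,205)
print("vb top", *[plane(t,*V(*p),40)[:2] for p in((95,97),(208,93),(225,247),(103,268))])
print(" groove root", *[plane(t,*V(*p),30)[:2] for p in((145,105),(158,240))])
print("vb side",*[plane(s,*W(*p),40)[:2] for p in((125,55),(340,105),(255,210),(45,145))])
print("lug top end,neck,palmend",*[plane(t,*T(*p),z)[:2] for p,z in(((174,638),11),((124,500),11),((102,447),3))])
print("lug side",*[plane(s,*L(*p),z)[:2] for p,z in(((670,245),11),((532,225),11),((455,232),3))][0:0])
print("lug side",*[plane(s,*L(*p),z)[:2] for p,z in(((270,245),11),((130,225),11),((52,232),3))])
# colour PCA
for n,d,b in(("top",t,(275,208,30,40)),("side",s,(286,234,45,20))):
    x,y,w,h=b; hsv=cv2.cvtColor(d["frame"],cv2.COLOR_BGR2HSV)[y:y+h,x:x+w]
    m=cv2.inRange(hsv,(0,80,50),(20,255,255)); pts=np.argwhere(m>0)[:,::-1]+[x,y]
    P=np.array([plane(d,*p,8)[:2] for p in pts]); mu=P.mean(0); e,v=np.linalg.eigh(np.cov(P.T)); q=(P-mu)@v
    print(n,len(P),mu,v[:,1],np.degrees(np.arctan2(v[1,1],v[0,1])),q.min(0),q.max(0))
A=tri(t,T(667,180),s,S(93,120));B=tri(t,T(673,258),s,S(148,172));C=tri(t,T(687,370),s,S(215,243))
print("lens",A,"rim",B,"mouth",C); print((A-C)/np.linalg.norm(A-C),np.linalg.norm(A-C),np.linalg.norm(A-B))
print("stand corners z12",*[plane(t,*T(*p),12)[:2] for p in((405,345),(705,275),(775,495),(470,577))])
E
python3 m1.py
```

```text
vb top [567.779 253.704] [569.398 214.013] [514.477 206.249] [506.842 248.569]
 groove root [567.099 237.697] [518.627 231.371]
vb side [570.798 219.368] [512.686 204.556] [505.11  248.142] [563.793 258.078]
lug top end,neck,palmend [426.399 -46.995] [496.387 -21.718] [525.036 -10.483]
lug side
lug side [424.465 -47.338] [489.808 -23.826] [524.542  -6.991]
top 184 [476.542 -27.72 ] [-0.939 -0.345] -159.80394560022492 [-14.683 -52.019] [13.705 55.056]
side 187 [473.777 -30.65 ] [-0.863 -0.506] -149.63162448825375 [-15.661 -53.599] [18.632 50.215]
lens [ 630.392 -276.963  136.75 ] rim [ 598.069 -284.362  109.826] mouth [ 554.295 -295.932   71.089]
[0.744 0.185 0.642] 102.28326364863578 42.713325720315446
stand corners z12 [ 577.121 -165.14 ] [ 614.578 -319.655] [ 500.368 -350.989] [ 457.831 -195.961]
```

servo_tool([
  [[0,-0.015,0.015,0,0,0,0],[0,-0.027,0.027,0,0,0,0],[0,-0.027,0.027,0,0,0,0],[0,-0.027,0.027,0,0,0,0],[0,-0.027,0.027,0,0,0,0],[0,-0.027,0.027,0,0,0,0],[0,-0.027,0.027,0,0,0,0],[0,-0.027,0.027,0,0,0,0],[0,-0.027,0.027,0,0,0,0],[0,-0.027,0.027,0,0,0,0]],
])

```text
clock: 1.13
position: [368.8, -254.2, 231.6]
ee_rot: [-0.174, 0.985, -0.0, 0.0]
contact_force: [1.4, 0.1, 0.2]
gripper_width: 85.5
grasp_force: 0.0
```

servo_tool([
  [[0,-0.027,0.027,0,0,0,0],[0,-0.027,0.027,0,0,0,0],[0,-0.027,0.027,0,0,0,0],[0,-0.027,0.027,0,0,0,0],[0,-0.027,0.027,0.01,0,0,0],[0,-0.027,0.027,0.02,0,0,0],[0,-0.015,0.014,0.03,0,0,0],[0,0,0,0.03,0,0,0],[0,0,0,0.02,0,0,0],[0,0,0,0,0,0,0]],
])

```text
clock: 1.97
position: [470.5, -31.0, 117.9]
ee_rot: [-0.175, 0.985, 0.0, -0.005]
contact_force: [-0.6, -0.2, -0.3]
gripper_width: 85.4
grasp_force: 0.0
```

servo_tool([
  [[0,0,0,0.03,0,0,0],[0,0,0,0.03,0,0,0],[0,0,0,0.02,0,0,0],[0,0,0,0.01,0,0,0],[0,0,0,0,0,0,0],[0,0,0,0,0,0,0]],
])

```text
clock: 2.47
position: [474.5, -31.1, 32.9]
ee_rot: [-0.175, 0.985, -0.0, 0.001]
contact_force: [1.1, -0.7, 0.4]
gripper_width: 85.4
grasp_force: 0.0
```

Run:
```python
from h import *
t=cams.get_image("top");s=cams.get_image("side");print(arm.read_state()["position"])
cv2.imwrite("pics/c2.png",np.hstack([crop(t,255,200,60,60,6),crop(s,270,200,70,60,6)]))
```

```text
[475.056 -30.86   33.584]
```

View pics/c2.png

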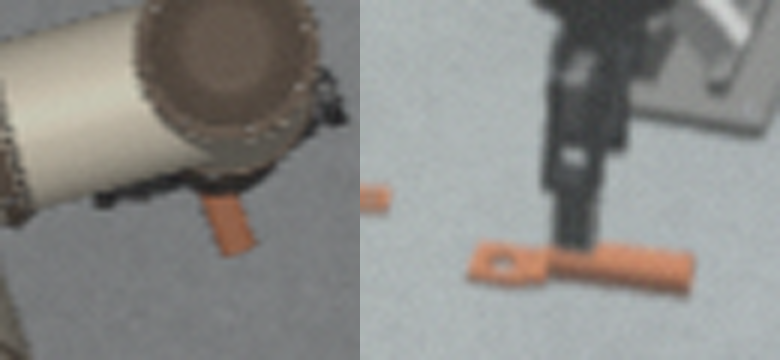

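The gripper straddles the barrel near the neck (side crop, 570,240), roughly centred. Go down and close.

servo_tool([
  [[0,0,0.002,0.01,0,0,0],[0,0,0,0.01,0,0,0],[0,0,0,0.004,0,0,0],[0,0,0,0,0,0,0],[0,0,0,0,0,0,0]],
])

```text
clock: 2.98
position: [473.6, -29.0, 8.8]
ee_rot: [-0.175, 0.985, -0.0, 0.001]
contact_force: [0.3, -0.4, 0.4]
gripper_width: 85.1
grasp_force: 0.0
```

servo_tool([
  [[0,0,0,0.0015,0,0,0],[100,0,0,0,0,0,0],[180,0,0,0,0,0,0],[255,0,0,0,0,0,0],[255,0,0,0,0,0,0],[255,0,0,0,0,0,0],[255,0,0,0,0,0,0],[255,0,0,0,0,0,0],[255,0,0,0,0,0,0]],
])

```text
clock: 3.73
position: [473.1, -29.1, 6.8]
ee_rot: [-0.175, 0.985, -0.0, 0.0]
contact_force: [-1.0, 0.1, 5.0]
gripper_width: 19.3
grasp_force: 58.8
```

servo_tool([
  [[255,0,0,-0.005,0,0,0],[255,0,0,-0.015,0,0,0],[255,0,0,-0.02,0,0,0],[255,0,0,-0.02,0,0,0],[255,0,0,0,0,0,0],[255,0,0,0,0,0,0]],
])

```text
clock: 4.23
position: [473.2, -28.9, 67.1]
ee_rot: [-0.174, 0.985, 0.0, 0.001]
contact_force: [0.2, -0.0, -2.2]
gripper_width: 19.4
grasp_force: 58.8
```

Run:
```python
from h import *
t=cams.get_image("top");s=cams.get_image("side");st=arm.read_state();print(st)
p=st["position"];print(proj(s,p),proj(s,p+[-4.5,1,8]))
cv2.imwrite("pics/c3.png",np.hstack([crop(t,255,200,40,60,10)[:,:400],crop(s,280,195,40,60,10)]))
```

```text
{'clock': 4.3333, 'joints': array([ 0.282,  0.333, -0.57 , -0.001, -0.67 , -1.502]), 'joint_vel': array([-0.001,  0.014, -0.006,  0.001, -0.001,  0.001]), 'joint_efforts': array([  0.033, -31.595,  13.282,   3.003,   0.025,  -0.   ]), 'position': array([471.946, -29.286,  65.678]), 'ee_rot': array([-0.174,  0.985,  0.   , -0.001]), 'contact_force': array([-0.531, -0.22 , -1.517]), 'wrist_torque': array([-0.018, -0.029,  0.054]), 'grasp_force': 58.77190411090851, 'gripper_width': 19.675865958343127}
[308.216 227.43 ] [309.529 225.687]
```

View pics/c3.png

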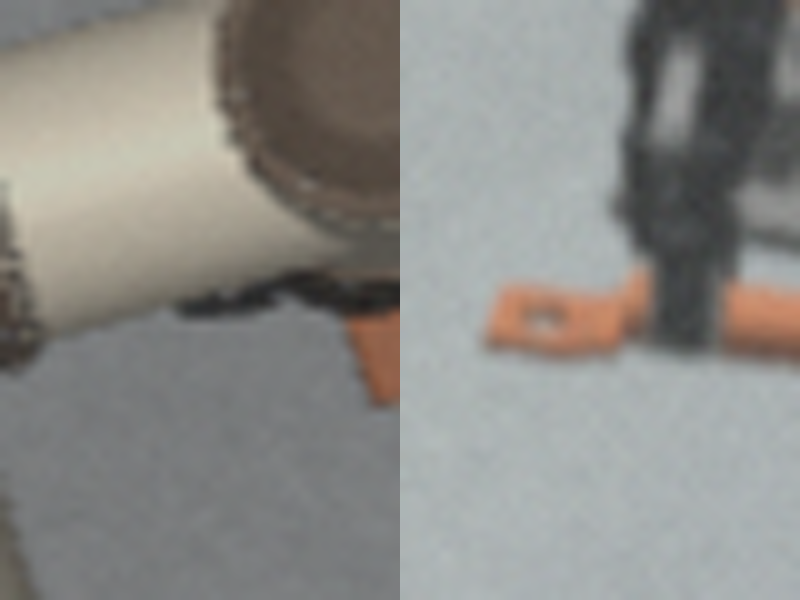

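Lug held level about 16 mm ahead of mid barrel (finger at side crop (688,300), palm end (485,325)). Carry it over the V-block.

servo_tool([
  [[255,-0.007,0.009,-0.02,0,0,0],[255,-0.02,0.026,-0.02,0,0,0],[255,-0.02,0.026,0,0,0,0],[255,-0.02,0.026,0,0,0,0],[255,-0.02,0.026,0,0,0,0],[255,-0.02,0.026,0,0,0,0],[255,-0.02,0.026,0,0,0,0],[255,-0.02,0.026,0,0,0,0],[255,-0.012,0.016,0,0,0,0],[255,-0.008,0.012,0,0,0,0]],
])

```text
clock: 5.17
position: [554.3, 235.7, 104.3]
ee_rot: [-0.175, 0.985, -0.001, -0.001]
contact_force: [0.2, -0.1, -2.2]
gripper_width: 19.6
grasp_force: 59.0
```

servo_tool([
  [[255,0,0,0,0,0,4],[255,0,0,0,0,0,4],[255,0,0,0,0,0,2.7],[255,0,0,0,0,0,0],[255,0,0,0,0,0,0],[255,0,0,0,0,0,0]],
])

```text
clock: 5.67
position: [554.1, 233.4, 105.8]
ee_rot: [-0.082, 0.997, -0.0, -0.001]
contact_force: [-0.1, 0.3, -1.2]
gripper_width: 19.6
grasp_force: 59.0
```

Run:
```python
from h import *
for i in range(3):
    t=cams.get_image("top");s=cams.get_image("side");st=arm.read_state();x=R.from_quat(st["ee_rot"]).as_matrix();print(st["position"],x[:,0],np.degrees(np.arctan2(-x[1,0],-x[0,0])),st["contact_force"])
cv2.imwrite("pics/c4.png",np.hstack([crop(t,190,180,50,50,8)[:,:400],crop(s,200,240,50,50,8)]))
```

```text
[554.345 233.563 106.195] [-0.987 -0.164  0.001] 9.411819995186548 [ 0.199  0.263 -0.916]
[554.476 233.732 106.417] [-0.987 -0.163  0.   ] 9.406042210203465 [-0.049 -0.382 -1.427]
[554.473 233.859 106.504] [-0.987 -0.163  0.   ] 9.406387330303843 [ 0.408 -0.55  -2.192]
```

View pics/c4.png

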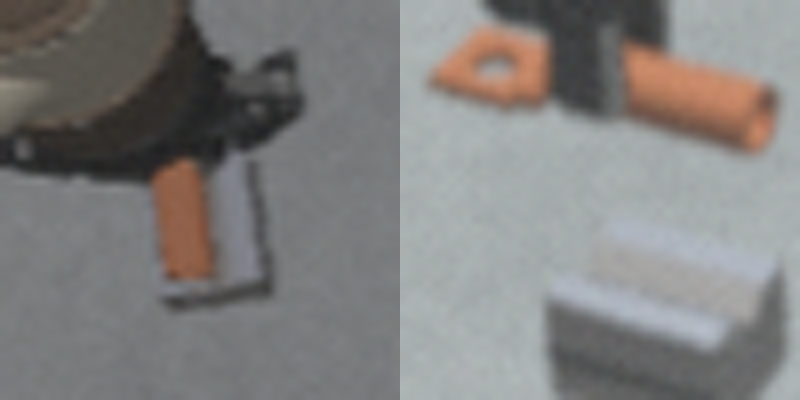

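Top crop: barrel end at (190,278) over block with near edge (165,297)-(267,272). Side crop: barrel end centre (765,125), block near corners (778,268),(712,348). Compare in world coordinates.

Run:
```python
from h import *
t=cams.get_image("top");s=cams.get_image("side")
c=lambda x,y,ox,oy:((x+.5)/8-.5+ox,(y+.5)/8-.5+oy)
V=lambda x,y:c(x,y,190,180); W=lambda x,y:c(x-400,y,200,240)
print("end tri",tri(t,V(190,272),s,W(765,125)))
for z in(108,110,112):print(z,plane(t,*V(190,272),z)[:2],plane(s,*W(765,125),z)[:2])
print("block near corners side",plane(s,*W(778,268),40)[:2],plane(s,*W(712,348),40)[:2],"far",plane(s,*W(605,225),40)[:2],plane(s,*W(548,287),40)[:2])
print("block top R near",plane(t,*V(267,270),40)[:2],plane(t,*V(248,155),40)[:2],"L near",plane(t,*V(163,294),40)[:2])
e=np.array([554.4,233.8])-51*np.array([.987,.163]);print("expected end",e)
# grip-based groove centre: pixel of the expected final barrel axis ends on side image
```

```text
end tri [503.267 224.506 108.79 ]
108 [504.67  225.376] [502.463 223.338]
110 [504.315 225.038] [500.721 225.455]
112 [503.959 224.701] [498.979 227.571]
block near corners side [511.76  208.785] [504.901 250.287] far [570.914 222.617] [565.352 256.263]
block top R near [517.814 203.257] [569.087 213.255] L near [506.977 248.269]
expected end [504.063 225.487]
```

servo_tool([
  [[255,-0.001,0.0018,0.01,0,0,0],[255,0,0,0.015,0,0,0],[255,0,0,0.015,0,0,0],[255,0,0,0.01,0,0,0],[255,0,0,0.004,0,0,0],[255,0,0,0,0,0,0],[255,0,0,0,0,0,0]],
])

```text
clock: 6.65
position: [555.5, 236.0, 52.5]
ee_rot: [-0.082, 0.997, -0.0, 0.0]
contact_force: [0.4, 0.0, -1.5]
gripper_width: 19.4
grasp_force: 59.0
```

Run:
```python
from h import *
F=[]
for i in range(4):
    s=cams.get_image("side");F.append(s["frame"].astype(float));st=arm.read_state();print(st["position"],st["contact_force"])
s["frame"]=np.mean(F,0).astype(np.uint8)
im=crop(s,212,256,40,34,16)[:, :640]
# expected axis if TCP is exact: mark seated axis points
cv2.imwrite("pics/c5.png",im)
```

```text
[555.75  236.189  53.064] [ 0.066 -0.772 -0.755]
[555.815 236.278  53.291] [ 0.135 -0.12  -1.552]
[555.793 236.253  53.39 ] [ 0.088  0.055 -0.912]
[555.686 236.221  53.36 ] [ 0.507 -0.453 -1.67 ]
```

View pics/c5.png

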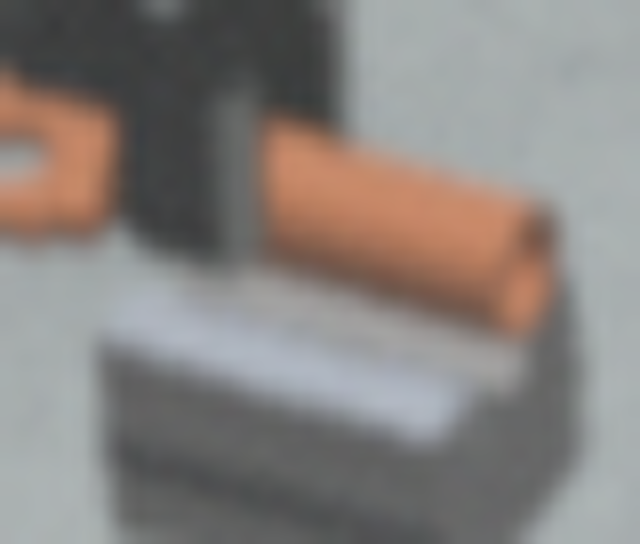

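Barrel end at (535,265) lowered 12 mm falls on the groove centre (predicted ~(527,335)); aligned. Lower gently until contact.

servo_tool([
  [[255,0,0,0.004,0,0,0],[255,0,0,0.003,0,0,0],[255,0,0,0.002,0,0,0],[255,0,0,0.0,0,0,0],[255,0,0,0.0,0,0,0]],
])

```text
clock: 7.27
position: [555.1, 235.8, 43.2]
ee_rot: [-0.082, 0.997, -0.0, -0.0]
contact_force: [0.4, -0.2, -1.6]
gripper_width: 19.6
grasp_force: 59.0
```

servo_tool([
  [[255,0,0,0.001,0,0,0],[255,0,0,0,0,0,0],[255,0,0,0,0,0,0]],
])

```text
clock: 7.52
position: [555.2, 235.9, 42.5]
ee_rot: [-0.082, 0.997, -0.0, 0.0]
contact_force: [-0.6, 0.6, -0.8]
gripper_width: 19.6
grasp_force: 59.0
```

servo_tool([
  [[255,0,0,0.001,0,0,0],[255,0,0,0,0,0,0],[255,0,0,0,0,0,0]],
])

```text
clock: 7.77
position: [555.3, 235.9, 41.6]
ee_rot: [-0.082, 0.997, 0.0, 0.0]
contact_force: [-0.2, -0.6, -0.9]
gripper_width: 19.4
grasp_force: 59.0
```

servo_tool([
  [[255,0,0,0.0005,0,0,0],[255,0,0,0,0,0,0],[255,0,0,0,0,0,0]],
])

```text
clock: 8.02
position: [555.4, 235.9, 41.4]
ee_rot: [-0.082, 0.997, 0.0, 0.0]
contact_force: [-1.1, -0.7, 2.3]
gripper_width: 19.8
grasp_force: 59.2
```

servo_tool([
  [[185,0,0,0,0,0,0],[175,0,0,0,0,0,0],[160,0,0,0,0,0,0],[140,0,0,0,0,0,0],[110,0,0,0,0,0,0],[110,0,0,0,0,0,0]],
])

```text
clock: 8.52
position: [555.2, 235.9, 40.9]
ee_rot: [-0.082, 0.997, -0.0, -0.0]
contact_force: [0.1, -0.2, -0.6]
gripper_width: 48.4
grasp_force: 0.0
```

servo_tool([
  [[110,0,0,-0.005,0,0,0],[110,0,0,-0.01,0,0,0],[110,0,0,-0.03,0,0,0],[110,0,0,-0.04,0,0,0],[110,0,0,-0.04,0,0,0],[110,0,0,-0.02,0,0,0]],
])

```text
clock: 9.02
position: [557.4, 236.8, 192.9]
ee_rot: [-0.082, 0.997, 0.002, 0.004]
contact_force: [0.3, 0.4, 1.3]
gripper_width: 48.4
grasp_force: 0.0
```

Run:
```python
from h import *
F=[]
for i in range(3):
    s=cams.get_image("side");F.append(s["frame"].astype(float))
s["frame"]=np.mean(F,0).astype(np.uint8)
t=cams.get_image("top")
cv2.imwrite("pics/c6.png",np.hstack([crop(s,205,250,50,50,8),crop(t,190,180,50,50,8)]))
for n,d,b in(("top",t,(195,180,50,55)),("side",s,(205,245,50,50))):
    x,y,w,h=b; hsv=cv2.cvtColor(d["frame"],cv2.COLOR_BGR2HSV)[y:y+h,x:x+w]
    m=cv2.inRange(hsv,(0,80,50),(20,255,255)); pts=np.argwhere(m>0)[:,::-1]+[x,y]
    P=np.array([plane(d,*p,46)[:2] for p in pts]); mu=P.mean(0); e,v=np.linalg.eigh(np.cov(P.T)); q=(P-mu)@v
    print(n,len(P),mu,v[:,1],q.min(0),q.max(0))
print(arm.read_state()["position"],arm.read_state()["clock"])
```

```text
top 146 [547.001 234.566] [-0.981 -0.195] [-11.688 -44.843] [13.003 44.858]
side 277 [552.459 237.469] [-0.964 -0.267] [-17.441 -52.756] [16.882 54.373]
[555.036 235.92  187.178] 9.2167
```

View pics/c6.png

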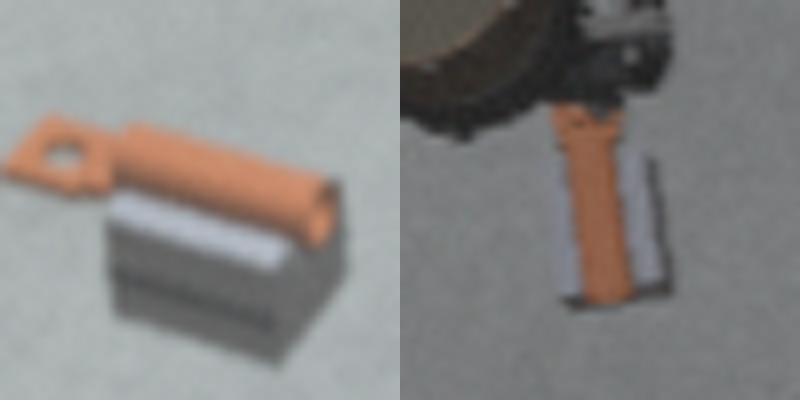

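Lug is seated in the groove, level, palm beyond the far end (side crop barrel end (318,212); top crop barrel centred between lands). Now the magnifier.

Run:
```python
from h import *
t=cams.get_image("top");s=cams.get_image("side")
T=lambda x,y:((x+.5)/7-.5+270,(y+.5)/7-.5+150); S=lambda x,y:((x+.5)/6-.5+290,(y+.5)/6-.5+145)
print("top rays lens,rim,mouth",plane(t,*T(667,180),143.3),plane(t,*T(673,258),116.4),plane(t,*T(687,370),76))
# black handle mask
for n,d,b in(("top",t,(360,182,16,24)),("side",s,(308,165,25,25))):
    x,y,w,h=b;f=d["frame"][y:y+h,x:x+w];m=(f.max(2)<60);p=np.argwhere(m)[:,::-1]+[x,y]
    print(n,len(p),p.mean(0),p.min(0),p.max(0))
    globals()["h"+n]=p.mean(0)
    g=cv2.cvtColor(d["frame"],cv2.COLOR_BGR2HSV)
print("handle centre tri",tri(t,htop,s,hside),plane(t,*htop,95.2))
for yaw in(13.5,15):
    c=np.cos(np.radians(yaw));q=np.sin(np.radians(yaw));v=np.array([-q,c]);print(yaw,[p[:2]@v for p in(plane(t,*T(667,180),143.3),plane(t,*T(673,258),116.4),plane(t,*T(687,370),76),plane(t,*htop,95.2))])
# lens blob
for n,d,b in(("top",t,(352,162,26,26)),("side",s,(294,152,24,24))):
    x,y,w,h=b;f=d["frame"][y:y+h,x:x+w].astype(int);m=(f[...,1]-f[...,2]>8)&(f.max(2)>120);p=np.argwhere(m)[:,::-1]+[x,y];print(n,len(p),p.mean(0));globals()["l"+n]=p.mean(0)
print("lens",tri(t,ltop,s,lside),plane(t,*ltop,143.3))
```

```text
top rays lens,rim,mouth [ 628.817 -275.559  143.3  ] [ 597.702 -282.536  116.4  ] [ 551.479 -295.62    76.   ]
top 91 [366.538 194.418] [363 187] [370 202]<stdin>:8: RuntimeWarning: Mean of empty slice.
  ret = um.true_divide(
Traceback (most recent call last):
ValueError: zero-size array to reduction operation minimum which has no identity
```

Run:
```python
from h import *
t=cams.get_image("top");s=cams.get_image("side")
for n,d,b in(("top",t,(352,162,26,26)),("side",s,(294,152,24,24))):
    x,y,w,h=b;f=d["frame"][y:y+h,x:x+w].astype(int);m=(f[...,1]-f[...,2]>10)&(f.max(2)>120);p=np.argwhere(m)[:,::-1]+[x,y];print(n,len(p),p.mean(0),p.min(0),p.max(0));globals()["l"+n]=p.mean(0)
print("lens",tri(t,ltop,s,lside),plane(t,*ltop,143.3))
f=s["frame"][165:190,308:333].max(2);print(f.min());m=f<75;p=np.argwhere(m)[:,::-1]+[308,165];hs=p.mean(0);print(len(p),hs,p.min(0),p.max(0))
ht=np.array([366.538,194.418]);print("handle",tri(t,ht,s,hs),plane(t,*ht,100))
for z in(100,):print(plane(t,364.5,187,116),plane(t,368.3,202,80))
st=arm.read_state();M=R.from_quat(st["ee_rot"]).as_matrix();print(st["position"],M)
a=np.radians(14.3);c,q=np.cos(a),np.sin(a);d=np.array([.7071*c,.7071*q,-.7071])
for O in([582.1,-287.2,95.2],):
    so=np.array(O)-90*d;print("standoff",so,"tool delta",M.T@(so-st["position"]))
```

```text
top 3 [364.    174.333] [360 170] [368 179]
side 89 [306.517 165.629] [300 159] [317 173]
lens [ 629.789 -276.578  134.271] [ 632.052 -272.843  143.3  ]
63
43 [319.326 179.233] [313 174] [325 185]
handle [ 577.12  -289.35    90.179] [ 574.061 -287.688  100.   ]
[ 595.817 -278.496  116.   ] [ 552.151 -296.846   80.   ]
[554.497 235.376 184.467] [[-0.987 -0.163 -0.003]
 [-0.163  0.987 -0.002]
 [ 0.003 -0.001 -1.   ]]
standoff [ 520.433 -302.919  158.839] tool delta [ 121.364 -525.488   26.691]
```

servo_tool([
  [[110,0.005,-0.019,0,0,0,0],[110,0.0088,-0.0376,0,0,0,0],[110,0.0088,-0.0376,0,0,0,0],[110,0.0088,-0.0376,0,0,0,0],[110,0.0088,-0.0376,0,0,0,0],[110,0.0088,-0.0376,0,0,0,0],[110,0.0088,-0.0376,0,0,0,0],[110,0.0088,-0.0376,0,0,0,0],[110,0.0088,-0.0376,0,0,0,0],[110,0.0088,-0.0376,0,0,0,0]],
])

```text
clock: 10.25
position: [529.2, -132.8, 185.3]
ee_rot: [-0.082, 0.997, 0.0, -0.001]
contact_force: [1.7, 0.6, -0.5]
gripper_width: 48.7
grasp_force: 0.0
```

servo_tool([
  [[110,0.0088,-0.0376,0,0,0,0],[110,0.0088,-0.0376,0,0,0,0],[110,0.0088,-0.0376,0,0,0,0],[110,0.0088,-0.0376,0,0,0,0],[110,0.0037,-0.0185,0,0,0,0],[110,0,0,0.02,0,0,-4.9],[110,0,0,0.008,0,-6,0],[110,0,0,0,0,-6.5,0],[110,0,0,0,0,-6.5,0],[110,0,0,0,0,-6.5,0]],
])

```text
clock: 11.08
position: [518.6, -303.4, 157.1]
ee_rot: [-0.122, 0.967, 0.027, 0.22]
contact_force: [-0.9, 0.0, -0.9]
gripper_width: 48.8
grasp_force: 0.0
```

servo_tool([
  [[110,0,0,0,0,-6.5,0],[110,0,0,0,0,-6.5,0],[110,0,0,0,0,-6.5,0],[110,0,0,0,0,0,0],[110,0,0,0,0,0,0],[110,0,0,0,0,0,0]],
])

```text
clock: 11.58
position: [518.2, -303.5, 156.5]
ee_rot: [-0.116, 0.924, 0.047, 0.363]
contact_force: [-0.2, 1.1, -0.2]
gripper_width: 48.4
grasp_force: 0.0
```

```bash
cat > g.py <<'E'
from h import *
import sys
O=np.array([580.5,-287.8,93]);a=np.radians(14.3);c,q=np.cos(a),np.sin(a);k=.7071
mx=np.array([k*c,k*q,k]);d=np.array([k*c,k*q,-k]);my=np.array([-q,c,0])
s=cams.get_image("side");st=arm.read_state();M=R.from_quat(st["ee_rot"]).as_matrix();p=st["position"]
W=np.c_[-mx,my,d];print(p,st["joints"],"err rotvec",np.degrees(R.from_matrix(M.T@W).as_rotvec()))
print("to grasp (tool)",M.T@(O+16*d-p),st["contact_force"],st["clock"])
E
python3 g.py
```

```text
[ 518.82  -302.832  156.789] [-0.626  0.308 -0.229 -0.911 -0.728 -0.082] err rotvec [ 0.248 -2.068  0.001]
to grasp (tool) [ -3.608  -1.127 105.928] [-0.173 -0.005 -0.236] 11.6333
```

servo_tool([
  [[110,-0.001,-0.001,0.015,0,0,0],[110,-0.001,0,0.025,0,0,0],[110,-0.001,0,0.02,0,0,0],[110,0,0,0.01,0,0,0],[110,0,0,0.01,0,0,0],[110,0,0,0.005,0,0,0],[110,0,0,0,0,0,0],[110,0,0,0,0,0,0]],
])

```text
clock: 12.3
position: [577.3, -288.6, 96.9]
ee_rot: [-0.116, 0.923, 0.048, 0.364]
contact_force: [-0.1, 0.2, 0.1]
gripper_width: 48.6
grasp_force: 0.0
```

```bash
python3 g.py
python3 - <<'E'
from h import *
F=[cams.get_image("side") for i in range(3)];s=F[0];s["frame"]=np.mean([f["frame"].astype(float) for f in F],0).astype(np.uint8);t=cams.get_image("top")
cv2.imwrite("pics/c7.png",np.hstack([crop(s,290,140,50,60,8),crop(t,335,160,50,60,8)]))
E
```

```text
[ 577.203 -288.837   97.339] [-0.56   0.44  -0.187 -1.004 -0.63  -0.012] err rotvec [ 0.194 -1.935 -0.036]
to grasp (tool) [-0.099  0.117 21.518] [-0.02  -0.136  0.294] 12.35
```

View pics/c7.png

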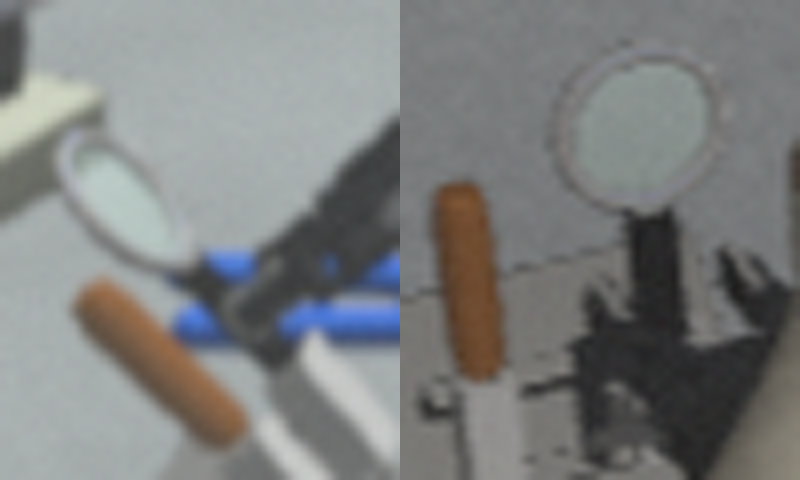

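Fingers straddle the handle mid-way (side crop tip (245,305)); in top crop the finger pair is ~4–6 mm too far right of the handle (658,270). Shift left, open a bit more, advance, close.

servo_tool([
  [[80,0,0.004,0,0,0,0],[80,0,0,0.006,0,0,0],[80,0,0,0.006,0,0,0],[80,0,0,0.006,0,0,0],[80,0,0,0.003,0,0,0],[80,0,0,0,0,0,0],[80,0,0,0,0,0,0]],
])

```text
clock: 13.13
position: [590.2, -281.0, 80.9]
ee_rot: [-0.116, 0.923, 0.048, 0.363]
contact_force: [0.5, -0.5, 1.2]
gripper_width: 58.7
grasp_force: 0.0
```

servo_tool([
  [[120,0,0,0,0,0,0],[150,0,0,0,0,0,0],[165,0,0,0,0,0,0],[180,0,0,0,0,0,0],[180,0,0,0,0,0,0],[180,0,0,0,0,0,0]],
])

```text
clock: 13.63
position: [590.3, -281.7, 81.9]
ee_rot: [-0.116, 0.923, 0.047, 0.364]
contact_force: [0.3, -1.2, 0.4]
gripper_width: 25.1
grasp_force: 0.7
```

servo_tool([
  [[200,0,0,0,0,0,0],[220,0,0,0,0,0,0],[255,0,0,0,0,0,0],[255,0,0,0,0,0,0],[255,0,0,0,0,0,0]],
])

```text
clock: 14.05
position: [590.5, -282.9, 82.2]
ee_rot: [-0.116, 0.923, 0.046, 0.364]
contact_force: [-0.1, -5.3, 0.7]
gripper_width: 20.4
grasp_force: 58.3
```

servo_tool([
  [[255,0,-0.0015,0,0,0,0],[255,-0.003,0,-0.0001,0,0,0],[255,-0.005,0,-0.0002,0,0,0],[255,-0.005,0,-0.0002,0,0,0],[255,0,0,0,0,0,0]],
])

```text
clock: 14.47
position: [598.9, -280.3, 89.9]
ee_rot: [-0.116, 0.923, 0.048, 0.363]
contact_force: [-1.8, -4.8, -1.5]
gripper_width: 20.7
grasp_force: 58.4
```

servo_tool([
  [[255,-0.006,0,-0.0002,0,0,0],[255,-0.006,0,-0.0002,0,0,0],[255,-0.006,0,-0.0002,0,0,0],[255,0,0,0,0,0,0]],
])

```text
clock: 14.8
position: [612.7, -276.3, 104.3]
ee_rot: [-0.117, 0.923, 0.048, 0.364]
contact_force: [1.1, -2.2, -0.2]
gripper_width: 20.9
grasp_force: 58.2
```

servo_tool([
  [[255,-0.008,0,-0.0002,0,0,0],[255,-0.008,0,-0.0002,0,0,0],[255,-0.008,0,-0.0002,0,0,0],[255,-0.01,0,-0.0002,0,0,0],[255,-0.015,0,0,0,0,0],[255,-0.015,0,0,0,0,0],[255,-0.01,0,0,0,0,0],[255,0,0,0,0,0,0],[255,0,0,0,0,0,0]],
])

```text
clock: 15.55
position: [663.4, -262.2, 154.2]
ee_rot: [-0.116, 0.923, 0.049, 0.364]
contact_force: [0.5, -0.7, -0.3]
gripper_width: 20.7
grasp_force: 58.2
```

Run:
```python
from h import *
t=cams.get_image("top");s=cams.get_image("side");st=arm.read_state();M=R.from_quat(st["ee_rot"]).as_matrix();print(st["position"],M,st["contact_force"],st["gripper_width"],st["clock"])
L={}
p=st["position"]
for n,d in(("top",t),("side",s)):
    q=proj(d,p-18*M[:,2]-68*M[:,0]);x,y=(q-20).astype(int);f=d["frame"][y:y+40,x:x+40].astype(int)
    m=(f[...,1]-f[...,2]>6)&(f[...,1]>=f[...,0]-3)&(f.max(2)>110);k,l,sta,c=cv2.connectedComponentsWithStats(m.astype(np.uint8));i=1+np.argmax(sta[1:,4]);print(n,q,c[i]+[x,y],sta[i]);L[n]=c[i]+[x,y]
P=tri(t,L["top"],s,L["side"]);print("lens",P,"tool",M.T@(P-p))
cv2.imwrite("pics/x.png",t["frame"])
```

```text
[ 662.656 -263.103  153.386] [[-0.71  -0.249  0.659]
 [-0.178  0.968  0.174]
 [-0.682  0.006 -0.732]] [-0.397 -0.322 -1.429] 20.527561394122237 15.65
top [361.551 147.964] [358.071 142.381] [12 12 13 10 42]
side [285.017 141.457] [284.685 142.982] [ 12  16  19  13 111]
lens [ 708.786 -248.538  209.936] tool [-73.878   2.964  -8.444]
```

Magnifier is out (104 mm drawn, butt ≈ 100 mm high). Lift, level it, then carry over.

servo_tool([
  [[255,-0.007,0,-0.007,0,0,0],[255,-0.014,0,-0.015,0,0,0],[255,-0.014,0,-0.015,0,0,0],[255,-0.014,0,-0.015,0,0,0],[255,-0.007,0,-0.007,0,3,0],[255,0,0,0,0,6,0],[255,0,0,0,0,6,0],[255,0,0,0,0,6,0],[255,0,0,0,0,6,0],[255,0,0,0,0,6,0]],
])

```text
clock: 16.48
position: [663.0, -264.2, 235.8]
ee_rot: [-0.124, 0.989, 0.013, 0.084]
contact_force: [0.8, -0.4, -2.1]
gripper_width: 20.7
grasp_force: 58.2
```

servo_tool([
  [[255,0,0,0,0,6,0],[255,0,0,0,0,4,0],[255,0,0,0,0,0,0],[255,0,0,0,0,0,0],[255,0,0,0,0,0,0]],
])

```text
clock: 16.9
position: [663.4, -264.3, 235.0]
ee_rot: [-0.125, 0.992, 0.003, -0.0]
contact_force: [0.1, 0.5, -1.4]
gripper_width: 20.5
grasp_force: 58.2
```

```bash
cat > e.py <<'E'
from h import *
t=cams.get_image("top");s=cams.get_image("side");st=arm.read_state();M=R.from_quat(st["ee_rot"]).as_matrix();p=st["position"];print(p,M,st["contact_force"],st["gripper_width"],st["clock"])
L={}
for n,d in(("top",t),("side",s)):
    q=proj(d,p-15.7*M[:,2]-71*M[:,0]);x,y=np.maximum((q-20).astype(int),0);f=cv2.GaussianBlur(d["frame"],(3,3),0)[y:y+40,x:x+40].astype(int)
    m=(f[...,1]-f[...,2]>4)&(f[...,1]>=f[...,0]-1)&(f.max(2)>100);k,l,sta,c=cv2.connectedComponentsWithStats(m.astype(np.uint8));i=1+np.argmax(sta[1:,4]);print(n,"exp",q,"got",c[i]+[x,y],sta[i]);L[n]=c[i]+[x,y]
P=tri(t,L["top"],s,L["side"]);print("lens",P,"tool",M.T@(P-p))
tgt=np.array([470.6,215.8,110]);print("to target, tool",M.T@(tgt-p))
E
python3 e.py
```

```text
[ 663.355 -264.786  236.245] [[-0.969 -0.248  0.001]
 [-0.248  0.969  0.004]
 [-0.002  0.004 -1.   ]] [ 0.86   0.733 -1.002] 20.86123615902822 17.0
top exp [361.325 133.563] got [358.076 136.676] [ 11  18  14  14 145]
side exp [275.845 129.024] got [277.295 130.684] [13 19 19  7 95]
lens [ 721.168 -237.629  251.224] tool [-62.763  12.063 -14.819]
to target, tool [ 68.028 512.82  128.232]
```

servo_tool([
  [[255,0.002,0.018,0,0,0,0],[255,0.005,0.036,0,0,0,0],[255,0.005,0.036,0,0,0,0],[255,0.005,0.036,0,0,0,0],[255,0.005,0.036,0,0,0,0],[255,0.005,0.036,0,0,0,0],[255,0.005,0.036,0,0,0,0],[255,0.005,0.036,0,0,0,0],[255,0.005,0.036,0,0,0,0],[255,0.005,0.036,0,0,0,0]],
])

```text
clock: 17.83
position: [532.3, 56.0, 238.0]
ee_rot: [-0.125, 0.992, 0.002, 0.001]
contact_force: [0.9, 0.4, -0.9]
gripper_width: 20.5
grasp_force: 58.3
```

servo_tool([
  [[255,0.005,0.036,0,0,0,0],[255,0.005,0.036,0,0,0,0],[255,0.005,0.036,0,0,0,0],[255,0.005,0.036,0,0,0,0],[255,0.001,0.027,0.01,0,0,0],[255,0,0,0.03,0,0,0],[255,0,0,0.03,0,0,0],[255,0,0,0.02,0,0,0],[255,0,0,0,0,0,0],[255,0,0,0,0,0,0]],
])

```text
clock: 18.67
position: [470.7, 215.3, 148.0]
ee_rot: [-0.125, 0.992, 0.002, 0.0]
contact_force: [0.4, -0.8, -0.6]
gripper_width: 21.1
grasp_force: 58.3
```

```bash
cat >> e.py <<'E'
for n,d in(("top",t),("side",s)):
    q=proj(d,p-15.7*M[:,2]-71*M[:,0]).astype(int);x,y=q-20;f=cv2.GaussianBlur(d["frame"],(3,3),0)[y:y+40,x:x+40].astype(int)
    print(n,q,"\n".join("".join("#" if (a[1]-a[2]>4 and a[1]>=a[0]-1) else ("k" if max(a)<60 else ("o" if a[2]-a[0]>25 else ("+" if min(a)>145 else "."))) for a in r) for r in f))
E
python3 e.py
```

```text
[472.034 216.378 149.809] [[-0.969 -0.248  0.003]
 [-0.248  0.969  0.006]
 [-0.005  0.005 -1.   ]] [-0.368 -0.693 -1.219] 20.905472766051755 18.7667Traceback (most recent call last):
  File "e.py", line 6, in <module>
    m=(f[...,1]-f[...,2]>4)&(f[...,1]>=f[...,0]-1)&(f.max(2)>100);k,l,sta,c=cv2.connectedComponentsWithStats(m.astype(np.uint8));i=1+np.argmax(sta[1:,4]);print(n,"exp",q,"got",c[i]+[x,y],sta[i]);L[n]=c[i]+[x,y]
                                                                                                                                     ~~~~~~~~~^^^^^^^^^^^
    return _wrapfunc(a, 'argmax', axis=axis, out=out, **kwds)
    return bound(*args, **kwds)
ValueError: attempt to get argmax of an empty sequence
```

```bash
cat > f.py <<'E'
from h import *
st=arm.read_state();M=R.from_quat(st["ee_rot"]).as_matrix();p=st["position"]
for n,ref in(("top","pics/x.png"),("side","pics/side0.png")):
    F=[cams.get_image(n) for i in range(3)];d=F[0];im=np.mean([f["frame"] for f in F],0)
    D=np.abs(cv2.GaussianBlur(im,(3,3),0)-cv2.GaussianBlur(cv2.imread(ref).astype(float),(3,3),0)).max(2)
    q=proj(d,p-15.7*M[:,2]-71*M[:,0]).astype(int);x,y=q-[26,20];print(n,"exp",q,"origin",x,y)
    f=im[y:y+40,x:x+52];g=D[y:y+40,x:x+52]
    for j in range(40):print("%3d "%(y+j)+"".join("o" if a[2]-a[0]>25 else ("k" if a.max()<55 else ("." if e<7 else ("#" if a.mean()>150 else ("+" if a.mean()>125 else "-")))) for a,e in zip(f[j],g[j])))
E
python3 f.py
```

```text
top exp [208 199] origin 182 179
179 ....................................................
180 ....................................................
181 ....................................................
182 .......--------.....................................
183 ...---------------..................................
184 .-------------------................................
185 ---------------------...............................
186 ----------------------..............................
187 -----------------------.......ooooo.................
188 ------------------------..ooooooooo.................
189 -------------------------.ooooooooo.................
190 -------------------------.++--..ooo.................
191 --------------------------++++++-oo.................
192 -----------------------------++++-o-................
193 ----------------------------o+--+++--...............
194 -----------------------------oo++++--...............
195 ------------------------------+oo+++-...............
196 ------------------------------oooo+++...............
197 -------------------------------ooo+-+
[... 2826 characters left out ...]
####.#+---------
239 .............+#.#######################.#+----------
240 ..#..........#++#.###################.#++++---------
241 ..#...........#+++..##############.##++++##+--------
242 .##............#++++##.....#....##+++++##...#+++----
243 ............#...##+++++++++++++++++++##........#+---
244 ..................###+++++++++++++##............#---
245 .....................###########................#---
246 .......#........................................#+--
247 .................#..#........................#...#+-
248 #..........#......................................##
249 #...................................................
250 #...................................................
```

Run:
```python
from h import *
t=cams.get_image("top");s=cams.get_image("side");st=arm.read_state();M=R.from_quat(st["ee_rot"]).as_matrix();p=st["position"]
P=tri(t,(206.5,201),s,(230.3,235.5));print(p,"tri",P,M.T@(P-p),proj(t,P),proj(s,P))
for z in(158,162,166):print(z,plane(s,230.3,235.5,z)[:2],plane(t,206.5,201,z)[:2])
E=p-15.7*M[:,2]-71*M[:,0];print("exp",E,proj(t,E),proj(s,E))
```

```text
[471.011 216.149 148.097] tri [534.379 238.707 161.358] [-67.007   6.151 -13.132] [206.819 201.529] [229.474 235.291]
158 [535.655 234.477] [536.814 240.427]
162 [531.56  239.041] [535.978 239.682]
166 [527.466 243.606] [535.143 238.936]
exp [539.774 233.73  163.908] [208.292 199.73 ] [229.009 232.703]
```

servo_tool([
  [[255,-0.002,-0.0025,0.006,0,0,0],[255,0,0,0.012,0,0,0],[255,0,0,0.012,0,0,0],[255,0,0,0.008,0,0,0],[255,0,0,0,0,-2,0],[255,0,0,0,0,-2,0],[255,0,0,0,0,0,0],[255,0,0,0,0,0,0],[255,0,0,0,0,0,0]],
])

```text
clock: 19.92
position: [473.8, 214.6, 109.8]
ee_rot: [-0.125, 0.991, 0.006, 0.035]
contact_force: [0.3, 1.6, -1.8]
gripper_width: 20.8
grasp_force: 58.4
```

```bash
python3 f.py; python3 -c "
from h import *
st=arm.read_state();print(st)"
```

```text
top exp [210 201] origin 184 181
181 ....................................................
182 ....................................................
183 ....................................................
184 ....................................................
185 ....................................................
186 ....................................................
187 ............................ooooo...................
188 ........................ooooooooo...................
189 ........................ooooooooo...................
190 ........................oooo..ooo...................
191 .........................oo....oo...................
192 ........................-o-----oo...................
193 .......................+++++++++o--.................
194 .........-------+-...++++++-++++++-.................
195 .......--------------..++#o++++++++-................
196 .....-----------------.###oooooo++++................
197 ...+-------------------+###ooooo++++................
198 ..-----------------------++ooooo+##++...............
199 .--------------------------+oooo+##++
[... 3331 characters left out ...]
...................#+---
260 ................................................#+--
261 ..#..............................................##+
262 .......##...........................................
{'clock': 20.2167, 'joints': array([ 0.756,  0.304, -0.481,  0.047, -0.723, -2.11 ]), 'joint_vel': array([ 0.   , -0.003, -0.004,  0.   ,  0.001,  0.001]), 'joint_efforts': array([  0.001, -31.456,  15.055,   3.379,   0.175,   0.001]), 'position': array([473.651, 214.397, 109.721]), 'ee_rot': array([-0.125,  0.992,  0.006,  0.035]), 'contact_force': array([-0.839, -0.178, -0.856]), 'wrist_torque': array([-0.03 ,  0.12 , -0.014]), 'grasp_force': 58.389211893081665, 'gripper_width': 20.85863866750931}
```

Run:
```python
from h import *
t=cams.get_image("top");s=cams.get_image("side")
P=tri(t,(210.3,203.3),s,(231.2,247));print("tri",P,proj(t,P),proj(s,P))
for z in(118,122,126):print(z,plane(s,231.2,247,z)[:2],plane(t,210.3,203.3,z)[:2])
```

```text
tri [535.994 233.726 124.65 ] [210.315 203.325] [231.161 246.99 ]
118 [542.278 226.578] [537.428 234.955]
122 [538.437 230.865] [536.616 234.247]
126 [534.595 235.151] [535.803 233.539]
```

```bash
python3 -c "
from bench import ticket
print(ticket.job_done())"
```

```text
the job is handed in; nothing more can be done
None
```

I handed the job in at about 20 s, but no verdict came back. The large lug lies let go in the V-block groove with its palm beyond the far end, and the gripper holds the magnifier roughly level about 8 cm above the barrel. By camera measurement the lens is within about 4 mm of mid barrel. I didn't re-check the bystanders, but no unexpected contact showed in the force readings.

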